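# Present the marked retention jar on the sample carousel

### The job

Unlock the sample carousel by pushing the red pad of its sprung trip lever down through its whole stroke until it snaps over and stays down, then turn the carousel by its black turning post until the jar with the red band stands at the front, where the orange arrow on the base is. Finish while gripping the post, holding the carousel still with the jar there; leave all jars upright in their pockets and the things round about undisturbed.

Things in the scene. Friction and masses are not known exactly. Their poses are not given: they have to be found in the camera images.
- carousel: The carousel's fixed grey base; origin on the turning axis at table height. Its -x axis is the front: a grey tongue, 60 mm wide, reaches 195 mm from the axis there and bears an orange chevron arrow. Trip lever on its +y side. At the start no jar is at the front: the pockets lie 60 degrees either side of the front and at the back.
- turntable (a joint): Angle of the white turntable (145 mm radius, top 28 mm above the table; three blue ring pockets 10 mm high, centred 85 mm from the axis): 0 at the start, positive counterclockwise from above, stops at -3.6 and 3.6 rad. Friction about 0.1 N m; stays where left. Until the trip lever is down a steel tooth between two lugs blocks it.
- trip (a joint): Trip lever angle in rad: 0 as found (red pad up, locked), 0.45 at the bottom stop (pad down, tooth lifted, turntable free). An over-centre spring holds it up, resists a push on the pad with about 4 N at first, and past 0.22 snaps it down, where it stays by itself.
- trip_pad (a point): Centre of the top face of the lever's red ribbed pad (44 mm along the base's x, 32 mm along its y), 199 mm from the axis on the base's +y side; 47 mm above the table when up, about 16 mm lower when fully down. The lever pivots about the base's x, 163 mm from the axis, 40 mm high.
- post_top (a point): Top centre of the black upright turning post on the turntable, 115 mm from the axis, midway between two pockets; at the start at the front. Its sleeve, 18 mm diameter, reaches from 38 to 118 mm above the table and spins freely on its pin, so the gripper need not turn with the carousel. Grip its upper 35 mm from above; 50 mm free all round.
- turn_grip: The black sleeve of that turning post; origin on its axis at the turntable's top, z up.
- front_spot (a point): Point fixed on the base, 85 mm in front of the axis, 28 mm above the table: where the centre of the marked jar's underside must come.
- marked_jar: Steel grey lidded sample jar with a red band round its body and a red cap over its lid knob; 89 mm diameter, about 102 mm high with lid, 0.25 kg; origin at the centre of its underside. Stands loose in one of the three pockets, with 2.5 mm play.
- plain_jar_a: Lidded jar of the same size without red; stands loose in another pocket.
- plain_jar_b: Lidded jar of the same size without red; stands loose in the third pocket.
- label_roll: White roll of blank tags, 64 mm diameter, 46 mm high, on the table to the right; leave alone.
- thermometer: Probe thermometer with white head and blue sheath, 175 mm long, on the table to the right; leave alone.
- clipboard: Brown clipboard with a paper sheet, 155 x 225 mm, flat on the table to the left; leave alone.

How it is judged:
By the outcome, as a careful person would: the job done as asked, in the order asked, and still so for the second after the job is handed in, while the arm keeps its last pose, push and grip.
It also fails if it takes over 51 s, if anything falls off the work surface, if the arm or the gripper's body presses on something with over 40 N, if the wrist force passes 120 N, or if a joint passes its speed limit or range.

### The arm

A 7-joint arm with a two-finger parallel gripper is mounted at the origin on a cart in front of the work surface, level with it; the furniture and walls round the work are solid. World frame = base frame: x ahead of the robot, y to its left, z up, the work surface at z = 0. Lengths are in mm, angles in rad, forces in N, time in s.
With the tool pointing down it reaches from about 400 to 925 mm from the base axis. Payload 4.1 kg.
Tool frame: the origin (TCP) lies at the centre of the arm's flange, where the gripper is bolted on; the fingertips stand 173 mm ahead of it and the grasp point (between the pads) lies 155 mm ahead of it; z points along the fingers, y is the line along which they close (so a half turn about z gives the same grasp; the last joint's range is limited). The gripper opens to 85 mm and grips with 20 to 120 N. Pads are 22 mm wide; open, the fingers measure 114 mm over their backs; the gripper's body (76 mm by 85 mm) begins 54 mm behind the grasp point. The pads swing forward as they close: fully open they stand 13 mm farther back than shut.
Start: joints at [-1.407, 0.398, 0.045, 1.537, -0.019, 1.207, -0.051], TCP at [168.831, 627.705, 404.747] pointing down, gripper open.
Joint ranges: [-2.82, 2.82], [-0.49, 2.23], [-1.37, 1.46], [0, 2.46], [-1.36, 4.5], [0.23, 2], [-2.94, 2.94]. Speed limits (rad/s): [2.57, 2.57, 3.14, 3.14, 3.14, 3.14, 3.14].

### API

Orientations are given as a unit quaternion [x, y, z, w].
In Python, from bench import readout, camera, workorder gives the robot as it stands.
- The arm moves only by the tool apply_moves, never from a script. Its argument "increments" is a list of rows, each a list of 7 numbers: the turn, a rotation vector about the tool's x, y, z in degrees, then the shift along the tool's x, y, z in m, then the opening, from 0 (shut) to 1 (fully open). A call has 1 to 5 rows; each row is the pose to reach, as a shift and turn from the pose commanded when the call began, along the tool's axes at that moment; what a row does not reach only later rows make up. A row lasts 1/10 s, in which the tool goes at most 50 mm and 8.59 degrees, less where a joint would pass 70% of its speed; a pose out of reach is approached as far as the arm can. A call with a gripper value outside its range is refused whole. The fingers move at their own pace and stop on an object; "squeeze" is the grip in N (left out, the last holds). Time passes only in rows, so rows that repeat a pose let the fingers close. It gives the time, the measured TCP pose, the force, the opening and the grip force at its end, in the units of the state.
- readout.observe(): the state, without advancing time (a new reading comes with each control period).
- camera(name): name is "scene" or "top" or "wrist"; returns a dict with "img" (420x560x3 uint8, blue, green, red), "K" (3x3 intrinsics, pixels), "world_to_cam" (4x4, takes a point from world to camera coordinates); the wrist camera has in their place "T_tool_cam" (4x4, takes a point from camera to tool coordinates, whose origin is the TCP and whose axes are the flange's). Camera axes: x right, y down, z forward; pixel columns grow to the right and rows downward; lengths in mm; the calibration is good to about 2 mm. A picture is of the moment at which its call begins: read the wrist's pose just before it. There is no depth.
- workorder.hand_in(): hands the job in; it is judged then, once.
The state is a dict: "time_s": time; "joints": joint angles; "qvel": joint speeds; "joint_torque": joint torques, N m; "tcp_pos": TCP position; "eef_rot": TCP orientation; "contact_force": force on the tool from outside, world axes, zero at the start; "moment": the same for the moment, N m; "width": opening from 0.0 (shut) to 1.0 (fully open); "finger_force": force on a finger pad.
Only numpy, scipy, OpenCV 4.12 (cv2) and the standard library are available. Lean on these libraries where they do the work, as an engineer would, in place of code of your own. Each camera call takes 0.05 s, during which the arm holds its last target. There are 200 camera calls.

## Working session

There is one attempt and no reset: what is moved stays moved. The work goes in short steps, Python scripts to look and compute and a tool call to move; the robot and the scene stay as the last step left them, time stands still between calls to the robot, and variables do not carry over. Pictures are saved under pics/ and viewed, at most 10 in all, crops included, and the job is handed in when it is done.

Besides the shell and the picture viewer there is one more tool, called after "Call:" by a JSON object that holds its "api" and its "payload", one argument or row to a line. apply_moves: Moves the arm, as the interface text tells. Its arguments: {"type":"object","properties":{"increments":{"type":"array"},"squeeze":{"type":"number"}},"required":["increments"]}

```bash
mkdir -p pics
python3 - <<'E'
from bench import readout,camera
import cv2,numpy as np
s=readout.observe();print(s['tcp_pos'],s['eef_rot'],s['width'])
for n in("top","scene"):
    c=camera(n);cv2.imwrite(f"pics/{n}0.png",c["img"]);print(n,np.array(c["K"]).round(1).tolist(),np.array(c["world_to_cam"]).round(4).tolist())
E
```

```text
[168.74814067 627.40114029 403.6591411 ] [ 1.30993541e-01  9.91382734e-01 -9.81497031e-04 -5.54260674e-05] 0.9973375600384203
top [[446.4, 0.0, 279.3], [0.0, 446.4, 212.9], [0.0, 0.0, 1.0]] [[-0.0178, -0.9998, 0.0091, 42.5428], [-0.9943, 0.0167, -0.1056, 559.1524], [0.1055, -0.0109, -0.9944, 1571.4819], [0.0, 0.0, 0.0, 1.0]]
scene [[385.1, 0.0, 273.4], [0.0, 385.1, 207.8], [0.0, 0.0, 1.0]] [[0.8987, -0.4383, -0.0149, -496.5888], [-0.2293, -0.4408, -0.8678, 239.3753], [0.3738, 0.7833, -0.4967, 1069.455], [0.0, 0.0, 0.0, 1.0]]
```

View pics/top0.png

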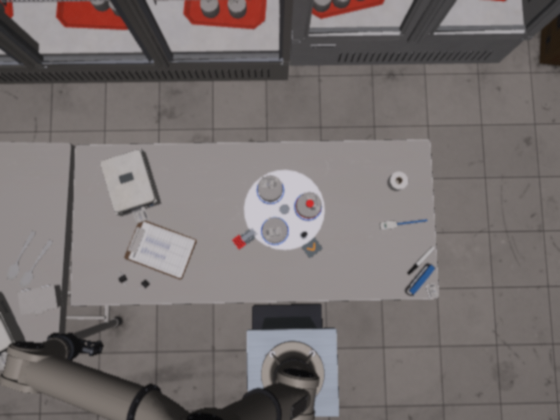

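View pics/scene0.png

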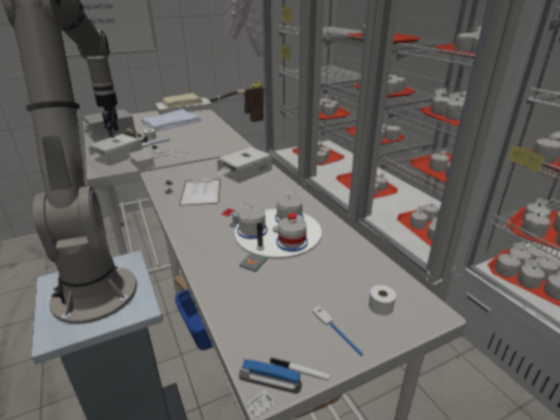

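The top view shows the carousel centre near (285,209), the pad at (239,241), the post at (304,235), the arrow at (313,248) and the red-capped jar at (309,205). I'll zoom in and measure.

```bash
cat > h.py <<'E'
import numpy as np,cv2
from bench import readout,camera
from scipy.spatial.transform import Rotation as R
def ray(c,uv,z):
    K=np.array(c["K"]);W=np.array(c["world_to_cam"]);Ro=W[:3,:3];o=-Ro.T@W[:3,3]
    d=Ro.T@np.linalg.solve(K,[uv[0],uv[1],1.]);return o+d*(z-o[2])/d[2]
def proj(c,p):
    W=np.array(c["world_to_cam"]);q=np.array(c["K"])@(W[:3,:3]@p+W[:3,3]);return q[:2]/q[2]
E
python3 - <<'E'
from h import *
c=camera("top");im=c["img"];x0,y0=215,150
cv2.imwrite("pics/crop.png",cv2.resize(im[y0:y0+120,x0:x0+140],None,fx=5,fy=5,interpolation=cv2.INTER_CUBIC))
hsv=cv2.cvtColor(im,cv2.COLOR_BGR2HSV)
red=((hsv[...,1]>130)&((hsv[...,0]<10)|(hsv[...,0]>170))).astype(np.uint8);red[:150]=0;red[270:]=0;red[:,:215]=0;red[:,360:]=0
n,l,st,ce=cv2.connectedComponentsWithStats(red)
print(st[1:,4],ce[1:].round(1))
wh=((hsv[...,2]>190)&(hsv[...,1]<40)).astype(np.uint8)
m=np.zeros_like(wh);m[160:260,235:335]=wh[160:260,235:335]
k=max(cv2.findContours(m,0,2)[0],key=cv2.contourArea);e=cv2.fitEllipse(cv2.convexHull(k));print(e)
print("axis",ray(c,e[0],28), [ray(c,x,47) for x in ce[1:]])
E
```

```text
[41 89] [[309.2 203. ]
 [238.5 241.7]]
((283.8128356933594, 209.45228576660156), (78.1221923828125, 78.88056182861328), 95.81118774414062)
axis [572.17777435  16.5102624   28.        ] [array([591.59526168, -73.98144041,  47.        ]), array([458.33776533, 178.48548243,  47.        ])]
```

View pics/crop.png

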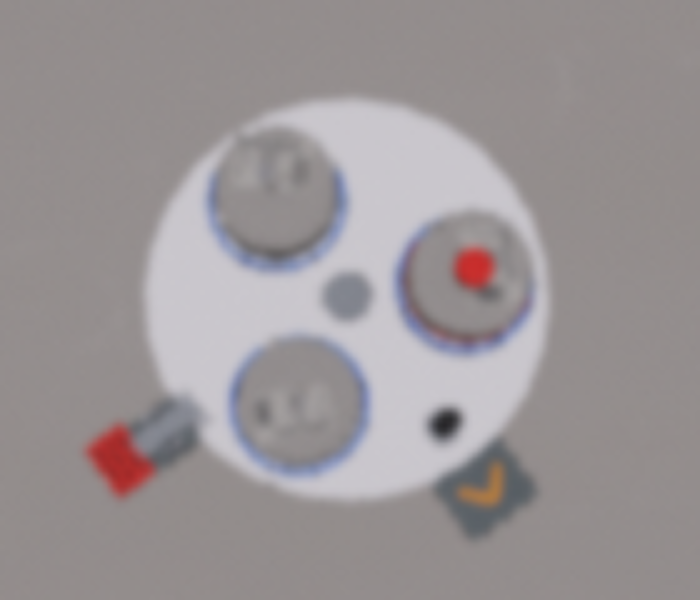

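The crop shows the red-band jar right of front, the pad at crop (121,461), the post top near (450,417) and the chevron at (483,483). The marked jar is 60° counterclockwise of the front, so the table must turn −60°. I'll check the geometry and work out the first moves.

```bash
cat >> h.py <<'E'
def delta(target,yaw_y=None):
    "tool-frame rows: turn(deg) and shift (m) to bring TCP to target, tool z straight down, tool y at heading yaw_y deg (mod 180)"
    s=readout.observe();r=R.from_quat(s['eef_rot']);sh=r.inv().apply(np.array(target)-s['tcp_pos'])/1000
    y=r.as_matrix()[:,1];h=np.degrees(np.arctan2(y[1],y[0]))
    if yaw_y is None: yaw_y=h
    d=(yaw_y-h+90)%180-90;a=np.radians(h+d)
    Y=np.array([np.cos(a),np.sin(a),0]);Z=np.array([0,0,-1.]);X=np.cross(Y,Z)
    rv=(r.inv()*R.from_matrix(np.c_[X,Y,Z])).as_rotvec(degrees=True)
    print("heading",h.round(1),"turn",rv.round(2),"shift",sh.round(4),"tcp",s['tcp_pos'].round(1),"F",np.round(s['contact_force'],1),"t",s['time_s'])
E
python3 - <<'E'
from h import *
c=camera("top")
ax=ray(c,(284.1,209.5),28)[:2];pad=ray(c,(238.8,241.9),47)[:2]
f=lambda u,v:((u+.5)/5-.5+215,(v+.5)/5-.5+150)
post=ray(c,f(450,417),118)[:2];cap=ray(c,(309.2,203),128)[:2];chev=ray(c,f(490,490),10)[:2]
for n,p in dict(pad=pad,post=post,cap=cap,chev=chev).items():
    d=p-ax;print(n,p.round(1),np.hypot(*d).round(1),np.degrees(np.arctan2(d[1],d[0])).round(1)%360)
print(ax)
delta([*pad,240],35)
E
```

```text
pad [457.8 177.5] 198.2 125.2
post [480.9 -50.2] 112.3 215.8
cap [581.3 -67.4] 83.4 276.4
chev [434.2 -85. ] 170.5 216.1
[571.98798122  15.48186719]
heading 75.0 turn [-7.000e-02  3.000e-02  3.995e+01] shift [-0.3959 -0.3594  0.1645] tcp [168.8 627.5 404. ] F [-0.7  0.4  0. ] t 0.2
```

Call:
{"api": "apply_moves", "payload": {
  "increments": [
    [0,0,4,-0.036,-0.033,0,0],
    [0,0,8,-0.072,-0.065,0,0],
    [0,0,12,-0.108,-0.098,0,0],
    [0,0,16,-0.144,-0.131,0,0],
    [0,0,20,-0.18,-0.163,0,0]
  ],
  "squeeze": 40
}}

```text
time_s: 0.7
tcp_pos: [301.1, 421.5, 404.7]
eef_rot: [0.303, 0.953, 0.0, -0.0]
contact_force: [1.9, 0.6, 0.3]
width: 0.146
finger_force: 0.0
```

```bash
python3 -c "
from h import *
delta([457.8,178.5,240],35)"
```

```text
heading 54.8 turn [ 0.000e+00 -1.000e-02  1.978e+01] shift [-0.2682 -0.1082  0.1646] tcp [301.1 421.5 404.7] F [1.9 0.6 0.3] t 0.7
```

Call:
{"api": "apply_moves", "payload": {
  "increments": [
    [0,0,4,-0.045,-0.018,0,0],
    [0,0,8,-0.09,-0.036,0.02,0],
    [0,0,12,-0.135,-0.054,0.04,0],
    [0,0,16,-0.18,-0.072,0.06,0],
    [0,0,20,-0.225,-0.09,0.08,0]
  ]
}}

```text
time_s: 1.2
tcp_pos: [428.5, 226.5, 328.0]
eef_rot: [0.463, 0.886, 0.001, 0.0]
contact_force: [1.3, 0.5, -0.4]
width: -0.001
finger_force: 0.0
```

```bash
python3 -c "
from h import *
delta([457.8,178.5,235],35)"
```

```text
heading 34.8 turn [ 0.06 -0.02 -0.2 ] shift [-0.0562 -0.0034  0.093 ] tcp [428.5 226.5 328. ] F [ 1.3  0.5 -0.4] t 1.2
```

Call:
{"api": "apply_moves", "payload": {
  "increments": [
    [0,0,0,-0.027,-0.002,0.03,0],
    [0,0,0,-0.053,-0.003,0.06,0],
    [0,0,0,-0.053,-0.003,0.085,0],
    [0,0,0,-0.053,-0.003,0.09,0],
    [0,0,0,-0.053,-0.003,0.09,0]
  ]
}}

```text
time_s: 1.7
tcp_pos: [455.4, 183.3, 237.9]
eef_rot: [0.462, 0.887, -0.001, -0.001]
contact_force: [-0.7, 0.8, -0.2]
width: 0.0
finger_force: 0.0
```

```bash
python3 -c "
from h import *
delta([457.8,178.5,222],35)
c=camera('wrist');cv2.imwrite('pics/w1.png',c['img'])
s=camera('scene');print(proj(s,np.array([457.8,178.5,47])))
im=s['img'][150:270,190:330];cv2.imwrite('pics/s1.png',cv2.resize(im,None,fx=4,fy=4,interpolation=cv2.INTER_CUBIC))"
```

```text
heading 35.0 turn [-0.1  -0.02 -0.02] shift [-0.0053 -0.0008  0.0159] tcp [455.4 183.3 237.9] F [-0.7  0.8 -0.2] t 1.7
[226.86033359 212.07072653]
```

View pics/w1.png

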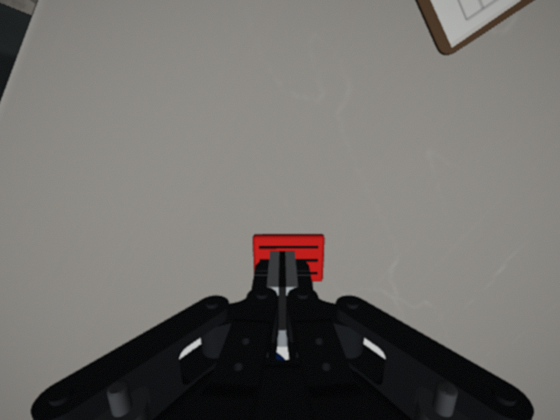

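The closed fingertips (282,258) are over the red pad (253–325, 234–281). Pressing now.

Call:
{"api": "apply_moves", "payload": {
  "increments": [
    [0,0,0,-0.005,-0.001,0.006,0],
    [0,0,0,-0.005,-0.001,0.013,0],
    [0,0,0,-0.005,-0.001,0.018,0],
    [0,0,0,-0.005,-0.001,0.022,0],
    [0,0,0,-0.005,-0.001,0.026,0]
  ]
}}

```text
time_s: 2.3
tcp_pos: [457.7, 178.8, 212.1]
eef_rot: [0.462, 0.887, 0.0, -0.0]
contact_force: [-0.6, -0.0, -0.4]
width: -0.0
finger_force: 0.0
```

Call:
{"api": "apply_moves", "payload": {
  "increments": [
    [0,0,0,0,0,0.003,0],
    [0,0,0,0,0,0.006,0],
    [0,0,0,0,0,0.009,0],
    [0,0,0,0,0,0.011,0],
    [0,0,0,0,0,0.011,0]
  ]
}}

```text
time_s: 2.8
tcp_pos: [458.8, 177.8, 205.8]
eef_rot: [0.463, 0.886, 0.0, -0.001]
contact_force: [-12.9, -3.1, 47.0]
width: -0.003
finger_force: 21.1
```

Bottom stop reached; retracting and checking.

Call:
{"api": "apply_moves", "payload": {
  "increments": [
    [0,0,0,0,0,-0.02,0],
    [0,0,0,0,0,-0.05,0],
    [0,0,0,0.005,0,-0.085,0.5],
    [0,0,0,0.01,0,-0.115,0.5],
    [0,0,0,0.01,0,-0.115,0.5]
  ]
}}

```text
time_s: 3.3
tcp_pos: [453.6, 187.4, 320.2]
eef_rot: [0.462, 0.887, 0.004, 0.002]
contact_force: [0.5, -0.2, 0.4]
width: 0.494
finger_force: 0.0
```

```bash
python3 -c "
from h import *
delta([478.2,-50.5,320],35.4)
c=camera('wrist');cv2.imwrite('pics/w2.png',c['img'])
"
```

```text
heading 35.0 turn [ 0.5  -0.   -0.41] shift [-0.2091 -0.1163 -0.0009] tcp [453.6 187.4 320.2] F [ 0.5 -0.2  0.4] t 3.3
```

View pics/w2.png

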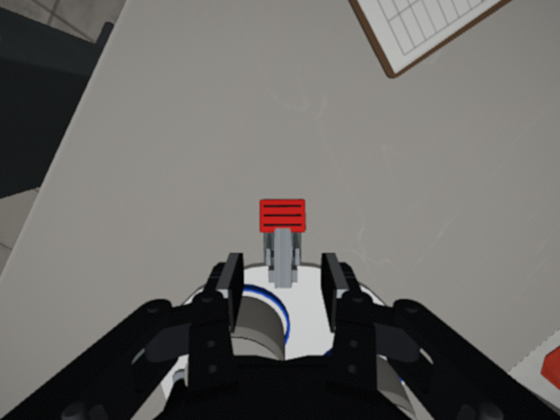

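Wrist view: pad at (282,215), lever now tilted down. I'll check its height while moving to above the post.

```bash
python3 -c "
from h import *
c=camera('wrist');s=readout.observe();T=np.array(c['T_tool_cam']);K=np.array(c['K']);r=R.from_quat(s['eef_rot'])
a=np.radians(125.4);ax=np.array([572,16.])
for z,d in((47,199),(31,196)):
  P=[]
  for dx,dy in((-22,-16),(22,-16),(-22,16),(22,16)):
    p=np.array([*(ax+(d+dy)*np.array([np.cos(a),np.sin(a)])+dx*np.array([np.sin(a),-np.cos(a)])),z])
    t=r.inv().apply(p-s['tcp_pos']);q=K@np.linalg.inv(T)[:3]@np.append(t,1);P.append((q[:2]/q[2]).round(0))
  print(z,np.array(P).tolist())
h=cv2.cvtColor(c['img'],cv2.COLOR_BGR2HSV);m=((h[...,1]>150)&((h[...,0]<8)|(h[...,0]>172))).astype(np.uint8)
print(cv2.connectedComponentsWithStats(m)[2][1:])
"
```

```text
47 [[255.0, 238.0], [304.0, 237.0], [253.0, 203.0], [304.0, 203.0]]
31 [[256.0, 234.0], [303.0, 233.0], [255.0, 202.0], [303.0, 201.0]]
[[ 262  200   46   34 1460]
 [ 544  350   16   38  396]
 [ 181  382    1    1    1]
 [ 175  389    1    1    1]
 [ 172  396    1    1    1]]
```

Call:
{"api": "apply_moves", "payload": {
  "increments": [
    [0,0,0,-0.035,-0.02,-0.015,0.6],
    [0,0,0,-0.07,-0.04,-0.025,0.6],
    [0,0,0,-0.108,-0.06,-0.025,0.6],
    [0,0,0,-0.145,-0.08,-0.025,0.6],
    [0,0,0,-0.182,-0.1,-0.025,0.6]
  ]
}}

```text
time_s: 3.9
tcp_pos: [473.7, -21.8, 340.0]
eef_rot: [0.462, 0.887, -0.001, -0.001]
contact_force: [-0.4, 0.9, -0.4]
width: 0.6
finger_force: 0.0
```

```bash
python3 -c "
from h import *
delta([478.2,-50.5,320],35.4)"
```

```text
heading 34.9 turn [-0.13 -0.06 -0.46] shift [-0.0261 -0.0127  0.02  ] tcp [473.7 -21.8 340. ] F [-0.4  0.9 -0.4] t 3.9
```

Call:
{"api": "apply_moves", "payload": {
  "increments": [
    [0,0,0,-0.02,-0.01,0,0.6],
    [0,0,0,-0.025,-0.013,0.012,0.6],
    [0,0,0,-0.025,-0.013,0.02,0.6],
    [0,0,0,-0.025,-0.013,0.02,0.6]
  ]
}}

```text
time_s: 4.3
tcp_pos: [477.0, -46.3, 318.9]
eef_rot: [0.461, 0.887, -0.001, -0.002]
contact_force: [0.0, 0.0, -0.0]
width: 0.598
finger_force: 0.0
```

```bash
python3 -c "
from h import *
delta([478.2,-50.5,256],35.4)
c=camera('wrist');s=readout.observe();T=np.array(c['T_tool_cam']);K=np.array(c['K']);r=R.from_quat(s['eef_rot'])
for p in([478.2,-50.5,118],[480.9,-50.2,118],[478.2,-50.5,83]):
  t=r.inv().apply(np.array(p)-s['tcp_pos']);q=K@np.linalg.inv(T)[:3]@np.append(t,1);print(p,q[:2]/q[2])
cv2.imwrite('pics/w3.png',c['img'])
"
```

```text
heading 35.0 turn [-0.25 -0.18 -0.35] shift [-0.0043 -0.0012  0.0629] tcp [477.  -46.3 318.9] F [ 0.  0. -0.] t 4.3
[478.2, -50.5, 118] [278.2913656  249.46065381]
[480.9, -50.2, 118] [281.93789667 251.27815562]
[478.2, -50.5, 83] [278.95227636 229.45041077]
```

View pics/w3.png

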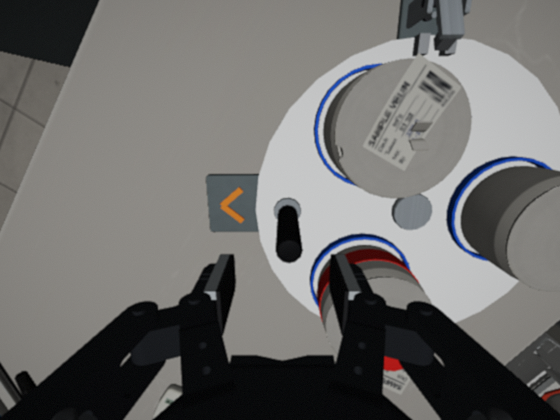

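Post top at about (289,250), post base at (288,206), hub at (412,211), tongue corners at (207,175) and (210,231).

```bash
python3 -c "
from h import *
c=camera('wrist');s=readout.observe();T=np.array(c['T_tool_cam']);K=np.array(c['K']);r=R.from_quat(s['eef_rot'])
def ry(uv,z):
  d=r.apply(T[:3,:3]@np.linalg.solve(K,[*uv,1.]));o=r.apply(T[:3,3])+s['tcp_pos'];return (o+d*(z-o[2])/d[2])[:2]
g=cv2.cvtColor(c['img'],cv2.COLOR_BGR2GRAY)
for n,uv,z in(('top',(289.5,250),118),('base',(288,206),31),('hub',(412,211),30),('hub',(412,211),36),('hub',(412,211),42),('chev tip',(222,205),10),('tc1',(207,175),10),('tc2',(210,231),10)): print(n,z,ry(uv,z).round(1))
delta([*ry((289.5,250),118),256],35)
"
```

```text
top 118 [485.3 -46.9]
base 31 [484.  -43.9]
hub 30 [583.2  19.4]
hub 36 [579.8  19.3]
hub 42 [576.3  19.3]
chev tip 10 [432.7 -86.7]
tc1 10 [404.6 -68.8]
tc2 10 [ 437.3 -118.2]
heading 35.1 turn [-0.09 -0.08  0.1 ] shift [-0.005   0.0058  0.0644] tcp [477.8 -46.2 320.4] F [ 1.2  0.3 -0.4] t 4.4
```

Call:
{"api": "apply_moves", "payload": {
  "increments": [
    [0,0,0,-0.003,0.004,0.01,0.6],
    [0,0,0,-0.004,0.005,0.03,0.6],
    [0,0,0,-0.004,0.005,0.05,0.6],
    [0,0,0,-0.004,0.005,0.064,0.6],
    [0,0,0,-0.004,0.005,0.064,0.6]
  ]
}}

```text
time_s: 4.9
tcp_pos: [483.8, -47.3, 255.4]
eef_rot: [0.462, 0.887, -0.001, -0.002]
contact_force: [-0.6, 0.6, 0.8]
width: 0.596
finger_force: 0.0
```

Call:
{"api": "apply_moves", "payload": {
  "increments": [
    [0,0,0,0,0,0,0.4],
    [0,0,0,0,0,0,0.2],
    [0,0,0,0,0,0,0.1],
    [0,0,0,0,0,0,0.1],
    [0,0,0,0,0,0,0.1]
  ],
  "squeeze": 30
}}

```text
time_s: 5.4
tcp_pos: [484.0, -49.3, 258.3]
eef_rot: [0.462, 0.887, -0.0, -0.0]
contact_force: [-3.8, -2.1, 5.8]
width: 0.199
finger_force: 29.5
```

```bash
python3 -c "
from h import *
s=readout.observe();print(s['tcp_pos'],s['width'],s['finger_force'],s['contact_force'],s['moment'])
c=camera('wrist');cv2.imwrite('pics/w4.png',c['img'])"
```

```text
[483.96322313 -49.27121045 258.2635536 ] 0.1986302404311898 29.503983256872743 [-3.81174517 -2.11880151  5.84621503] [-0.55177028  0.82211158 -0.00834301]
```

View pics/w4.png

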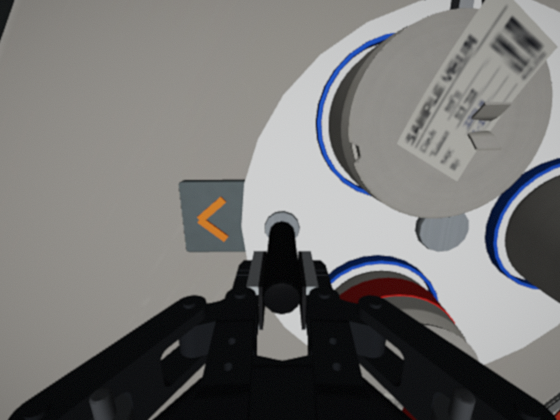

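Post is gripped between the pads (opening 17 mm, 29.5 N). Turning the first 20° clockwise along the arc while watching forces.

Call:
{"api": "apply_moves", "payload": {
  "increments": [
    [0,0,0,0.004,0.0001,0,0.1],
    [0,0,0,0.012,0.0006,0,0.1],
    [0,0,0,0.022,0.0021,0,0.1],
    [0,0,0,0.032,0.0045,0,0.1],
    [0,0,0,0.0393,0.0069,0,0.1]
  ],
  "squeeze": 40
}}

```text
time_s: 5.95
tcp_pos: [466.8, -12.3, 258.2]
eef_rot: [0.462, 0.887, -0.0, -0.001]
contact_force: [-5.5, -2.0, 7.1]
width: 0.194
finger_force: 39.7
```

Call:
{"api": "apply_moves", "payload": {
  "increments": [
    [0,0,0,0,0,0,0.1],
    [0,0,0,0,0,0,0.1]
  ]
}}

```text
time_s: 6.15
tcp_pos: [466.7, -11.8, 258.2]
eef_rot: [0.462, 0.887, 0.0, -0.001]
contact_force: [-5.6, -1.5, 9.4]
width: 0.195
finger_force: 39.7
```

```bash
python3 -c "
from h import *
s=readout.observe();print(s['tcp_pos'],s['width'],s['finger_force'],s['contact_force'],R.from_quat(s['eef_rot']).inv().apply(s['contact_force']),s['time_s'])"
```

```text
[466.73527012 -11.83199976 258.2257458 ] 0.19517752519973838 39.677322674542665 [-5.61691901 -1.48276118  9.39685983] [ 2.030847   -5.46408284 -9.38449753] 6.15
```

Call:
{"api": "apply_moves", "payload": {
  "increments": [
    [0,0,0,0.0045,0.0019,-0.001,0.1],
    [0,0,0,0.0125,0.0057,-0.002,0.1],
    [0,0,0,0.0215,0.0109,-0.002,0.1],
    [0,0,0,0.029,0.0158,-0.002,0.1],
    [0,0,0,0.0346,0.02,-0.002,0.1]
  ]
}}

```text
time_s: 6.65
tcp_pos: [463.4, 29.4, 258.5]
eef_rot: [0.461, 0.887, -0.0, -0.001]
contact_force: [-0.8, -1.2, -13.6]
width: 0.197
finger_force: 39.5
```

Call:
{"api": "apply_moves", "payload": {
  "increments": [
    [0,0,0,0,0,0,0.1],
    [0,0,0,0,0,0,0.1]
  ]
}}

```text
time_s: 6.85
tcp_pos: [463.4, 28.4, 258.6]
eef_rot: [0.462, 0.887, -0.001, -0.001]
contact_force: [-2.1, 1.0, -16.2]
width: 0.195
finger_force: 39.3
```

```bash
python3 -c "
from h import *
s=readout.observe();print(s['tcp_pos'],s['width'],s['finger_force'],s['contact_force'],R.from_quat(s['eef_rot']).inv().apply(s['contact_force']),s['time_s'])"
```

```text
[463.44689426  28.41800573 258.59131317] 0.19525906883678532 39.277512752451 [ -2.12431472   0.96492925 -16.18388876] [ 1.98686477 -1.15596044 16.18882889] 6.85
```

Call:
{"api": "apply_moves", "payload": {
  "increments": [
    [0,0,0,0.004,0.0036,0.001,0.1],
    [0,0,0,0.0095,0.0092,0.001,0.1],
    [0,0,0,0.015,0.0155,0.001,0.1],
    [0,0,0,0.0195,0.0212,0.001,0.1],
    [0,0,0,0.0225,0.0255,0.001,0.1]
  ]
}}

```text
time_s: 7.35
tcp_pos: [471.9, 61.4, 258.5]
eef_rot: [0.462, 0.887, -0.0, -0.001]
contact_force: [-5.3, 1.1, -7.1]
width: 0.199
finger_force: 40.2
```

Call:
{"api": "apply_moves", "payload": {
  "increments": [
    [0,0,0,0,0,0,0.1],
    [0,0,0,0,0,0,0.1]
  ]
}}

```text
time_s: 7.55
tcp_pos: [472.0, 61.7, 258.5]
eef_rot: [0.462, 0.887, 0.0, -0.001]
contact_force: [-3.9, 2.8, -8.3]
width: 0.197
finger_force: 40.1
```

```bash
python3 -c "
from h import *
from scipy.optimize import least_squares as LS
s=readout.observe();P=np.array([[483.9,-49.3],[466.7,-11.8],[463.4,28.4],s['tcp_pos'][:2]])
a=LS(lambda a:np.hypot(*(P-a).T)-115,[575,16]);A=a.x;print(s['tcp_pos'],s['contact_force'],A,a.fun,[np.degrees(np.arctan2(*(p-A)[::-1]))%360 for p in P])
c=camera('wrist');cv2.imwrite('pics/w5.png',c['img']);t=camera('top')
cv2.imwrite('pics/t5.png',cv2.resize(t['img'][150:270,215:355],None,fx=5,fy=5,interpolation=cv2.INTER_CUBIC))
h=cv2.cvtColor(t['img'],cv2.COLOR_BGR2HSV);m=((h[...,1]>130)&((h[...,0]<8)|(h[...,0]>172))).astype(np.uint8);m[:150]=0;m[270:]=0;m[:,:215]=0;m[:,355:]=0
n,l,st,ce=cv2.connectedComponentsWithStats(m);print(st[1:,4],ce[1:])
for q in ce[1:]:
  p=ray(t,q,128)[:2];print(p)
"
```

```text
[471.99357108  61.73766332 258.49990082] [-3.869704    2.753922   -8.32322284] [577.91868107  17.00965956] [ 0.04991674 -0.11052483  0.08374416 -0.01859608] [np.float64(215.19461848596967), np.float64(194.5224766156976), np.float64(174.31988710381881), np.float64(157.10758067740255)]
[42 77] [[299.95238095 225.5       ]
 [239.24675325 241.75324675]]
[505.71241104 -34.49755843]
[454.79047363 169.45868205]
```

View pics/t5.png

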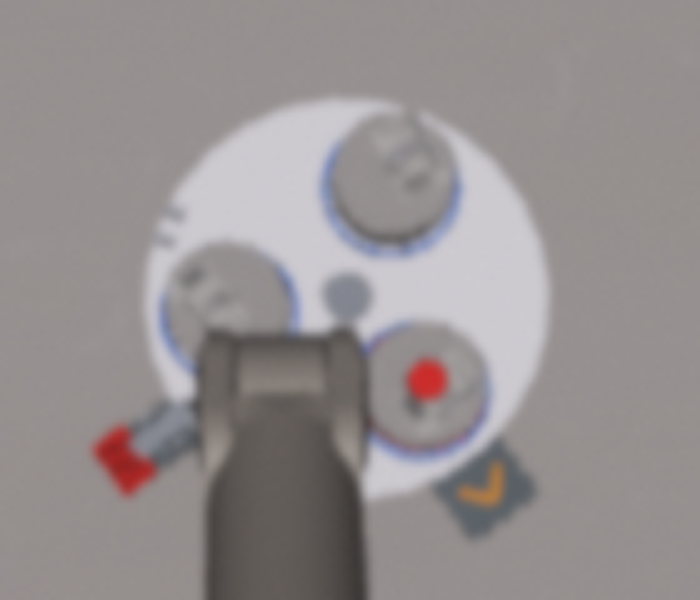

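View pics/w5.png

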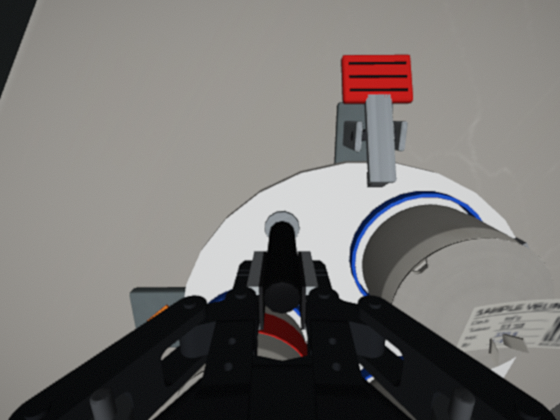

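Top view: red-cap jar near crop (427,381), almost at the chevron (483,483). The TCP track fits a 115 mm circle to 0.1 mm and gives 58.1° turned, so 1.9° remain. Finishing.

Call:
{"api": "apply_moves", "payload": {
  "increments": [
    [0,0,0,0.0007,0.0011,-0.0,0.1],
    [0,0,0,0.0014,0.0022,0.0,0.1],
    [0,0,0,0.002,0.0033,0.0,0.1],
    [0,0,0,0.002,0.0033,0.0,0.1],
    [0,0,0,0.002,0.0033,0.0,0.1]
  ]
}}

```text
time_s: 8.15
tcp_pos: [473.4, 64.9, 258.5]
eef_rot: [0.462, 0.887, 0.0, -0.001]
contact_force: [-4.7, 3.4, -7.7]
width: 0.198
finger_force: 40.2
```

```bash
python3 -c "
from h import *
s=readout.observe();d=s['tcp_pos'][:2]-np.array([577.92,17.01]);print(s['tcp_pos'],s['contact_force'],np.hypot(*d),np.degrees(np.arctan2(d[1],d[0]))-155.19,s['width'],s['finger_force'])
t=camera('scene');cv2.imwrite('pics/s6.png',cv2.resize(t['img'][160:290,200:340],None,fx=4,fy=4,interpolation=cv2.INTER_CUBIC))
"
```

```text
[473.43205484  64.91363097 258.4751204 ] [-4.70705484  3.43523089 -7.69266599] 114.94558949203658 0.18039823350207485 0.19785023013481262 40.151441297493875
```

View pics/s6.png

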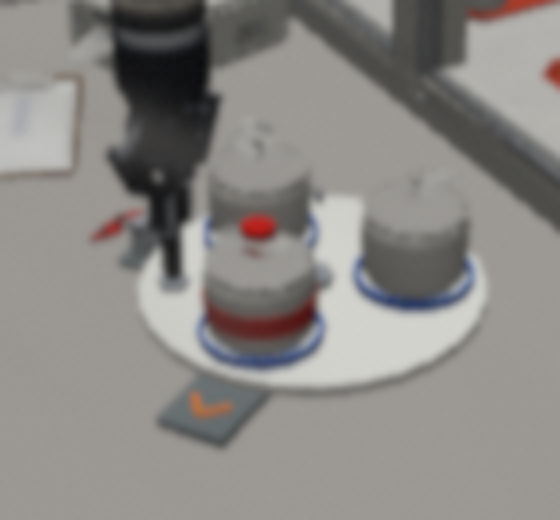

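The scene view shows the red-banded jar (crop 260,330) behind the chevron (212,405), all jars upright and the lever down. One numeric check of the ring position against the projected model.

```bash
python3 -c "
from h import *
t=camera('scene');f=lambda p:(proj(t,np.array(p))-[200,160]+.5)*4-.5
th=np.linspace(0,6.28,200)
def ext(c,r,z):
  q=np.array([f([c[0]+r*np.cos(a),c[1]+r*np.sin(a),z]) for a in th]);return q.min(0).round(0),q.max(0).round(0)
for A in(np.array([572,16.]),np.array([575,17.])):
  print('disc',ext(A,145,28))
  for g in(213.2,215.2,217.2):
    u=np.array([np.cos(np.radians(g)),np.sin(np.radians(g))]);print(g,'ring',ext(A+85*u,49,33),'tongue end',[f([*(A+195*u+k*np.array([-u[1],u[0]])),10]).round(0) for k in(-30,30)],'jarbase',ext(A+85*u,44.5,32)[1])
"
```

```text
disc (array([132., 198.]), array([483., 391.]))
213.2 ring (array([191., 297.]), array([315., 368.])) tongue end [array([142., 418.]), array([208., 443.])] jarbase [309. 366.]
215.2 ring (array([194., 298.]), array([318., 369.])) tongue end [array([149., 422.]), array([217., 445.])] jarbase [312. 367.]
217.2 ring (array([197., 299.]), array([321., 370.])) tongue end [array([156., 425.]), array([226., 447.])] jarbase [316. 368.]
disc (array([135., 197.]), array([485., 389.]))
213.2 ring (array([194., 295.]), array([318., 367.])) tongue end [array([145., 416.]), array([212., 441.])] jarbase [312. 364.]
215.2 ring (array([197., 296.]), array([321., 368.])) tongue end [array([152., 420.]), array([220., 444.])] jarbase [315. 365.]
217.2 ring (array([200., 297.]), array([324., 369.])) tongue end [array([159., 423.]), array([229., 445.])] jarbase [319. 366.]
```

Disc, ring and tongue all agree at about 215.2°, so the jar is at the front. Handing in.

```bash
python3 -c "
from bench import workorder
print(workorder.hand_in())"
```

```text
the job is handed in; nothing more can be done
None
```

The lever is tripped and down, the red-banded jar is at the front arrow to within about half a degree, and the job was handed in at about 8 s with the gripper still holding the post; all jars were upright in the last picture.

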